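# Carry a lopsided microscope light arm level onto its stand and set its lamp dial

## Robot

A 7-joint arm with a two-finger parallel gripper is mounted at the origin on the work surface. World frame = base frame: x ahead of the robot, y to its left, z up, the work surface at z = 0. Lengths are in m, angles in rad, forces in N, time in s.
With the tool pointing down it reaches from about 0.4 to 0.875 m from the base axis. Payload 4.4 kg.
Tool frame: the origin (TCP) lies at the very end of the fingers, on their centre line; the grasp point (between the pads) lies 19 mm behind it; z points along the fingers, x is the direction in which the jaws open and shut, and the axes are right-handed (so a half turn about z gives the same grasp; the last joint's range is limited). The gripper opens to 85 mm and grips with 20 to 120 N. Pads are 22 mm wide; open, the fingers measure 114 mm over their backs; the gripper's body (76 mm by 85 mm) begins 54 mm behind the grasp point. The pads swing forward as they close: fully open they stand 13 mm farther back than shut.
Start: joints at [1.177, 0.628, 0.038, 1.517, -0.027, 0.996, -0.02], TCP at [0.209, -0.615, 0.231] pointing down, gripper open.
Joint ranges: [-3.06, 3.06], [-0.37, 2.12], [-1.25, 1.32], [0.18, 2.47], [-1.1, 4.24], [0.23, 1.98], [-2.94, 2.94]. Speed limits (rad/s): [2.57, 2.57, 3.14, 3.14, 3.14, 3.14, 3.14].

## Interface

Orientations are given as a unit quaternion [w, x, y, z].
In Python, from plant import robot gives the robot as it stands.
- The arm moves only by the tool send_rows, never from a script. Its argument "commands" is a list of rows, each an object with "hand": the closure in counts, from 0 (fully open) to 255 (shut); "slide": the shift along the tool's x, y, z in mm, a list of three; "angular": the turn, a rotation vector about the tool's x, y, z in rad, a list of three. In form: [{"hand": hand, "slide": [x, y, z], "angular": [rx, ry, rz]}, ...]. A call has exactly 10 rows; each row is the pose to reach, as a shift and turn from the pose commanded when the call began, along the tool's axes at that moment; what a row does not reach only later rows make up. A row lasts 1/12 s, in which the tool goes at most 41.7 mm and 7.16 degrees, less where a joint would pass 70% of its speed; a pose out of reach is approached as far as the arm can. A call with a gripper value outside its range is refused whole. The fingers move at their own pace and stop on an object; "grip_force" is the grip in N (left out, the last holds). Time passes only in rows, so rows that repeat a pose let the fingers close, or fill a call up. It gives the time, the measured TCP pose, the force and the opening at its end, in the units of the state.
- robot.observe(): the state, without advancing time (a new reading comes with each control period).
- robot.get_image(name): name is "side" or "top"; returns the picture (480x640x3 uint8, red, green, blue); there is no depth.
- robot.calibration(name): a dict with "fx", "fy", "cx", "cy" (pixels), "origin" and "rotation" of the camera in the world. Camera axes: x right, y up, looking along -z (the intrinsics and any distortion apply to the point x, -y, -z); pixel columns grow to the right and rows downward; lengths in m; the calibration is good to about 2 mm. A picture is of the moment at which its call begins. calibration takes no time and is no camera call.
- robot.sign_off(): hands the job in, once; it reports no verdict.
The state is a dict: "t": time; "q": joint angles; "qd": joint speeds; "joint_torque": joint torques, N m; "ee_pos": TCP position; "tool_rot": TCP orientation; "contact_force": force on the tool from outside, world axes, zero at the start; "torque": the same for the moment, N m; "opening": opening from 0.0 (shut) to 1.0 (fully open).
Only numpy, scipy, OpenCV 4.12 (cv2) and the standard library are available. Lean on these libraries where they do the work, as an engineer would, in place of code of your own. Each camera call takes 0.05 s, during which the arm holds its last target. There are 200 camera calls.

## Task

Pick up the light arm lying on the bench by its slippery rod, near its balance point, so that it hangs level clear of the bench (try a small lift, set it down and shift the grip if one end stays down). Carry it level and lay it gently in the two V rests of the stand, with the lamp centred over the round dish stage. Then turn the dial of the lamp supply until its white pointer line is at the steel marker on the scale, let go, and leave the jar, dishes and slide box alone.

Things in the scene. Friction and masses are not known exactly. Their poses are not given: they have to be found in the camera images.
- boom: Light arm, one loose rigid piece, 0.45 to 0.95 kg: a straight polished steel rod, 14 mm thick, with an upright round lamp at its +x end and a grey block at its -x end, which stand flat on the bench and hold the rod's axis level. Origin: underside level, 40 mm under the rod's axis at its middle; x along the rod to the lamp, z up. Bare rod from x = -162 to +142 mm.
- boom_rod (a point): On the rod's axis above the arm's origin (x = 0, z = 40 mm). The masses of lamp and block vary unseen: the balance point is somewhere from x = -30 to +90 mm, mostly on the lamp's side, and must be found. The rod is slippery (friction about 0.2): held well off balance it pivots in the fingers and the heavy end stays down; slightly off, that end droops. Grip with about 60 N.
- boom_lamp (a point): Centre of the underside of the black lamp (x = +170 mm, z = 0 in the arm's frame). The lamp is 56 mm in diameter and 58 mm tall.
- boom_tail (a point): Centre of the underside of the grey block (x = -180 mm, z = 0 in the arm's frame). The block is 36 mm along x, 32 mm wide, 52 mm tall.
- stand: Fixed stand: white base 360 x 84 x 12 mm (x -160 to +200), posts at x = -120 and +112 mm, each with a dark V rest 12 mm thick along x, open upward, faces at 45 degrees, mouth 51 mm wide (60 mm outside), bottom at z = 100, lips at 126 mm. A rod in the Vs has its axis along x at y = 0, z = 110 mm. Origin: on the bench, on the base's centre line, x towards the round stage.
- stand_lamp (a point): Where the lamp's underside centre comes when the arm rests in the Vs: stand's x = +170, y = 0, z = 70 mm, above the round black stage (80 mm diameter) with its glass dish (top at z = 35 mm). The arm's x then points along the stand's x and its origin is 70 mm above the stand's origin.
- supply: Fixed lamp supply box, 130 x 120 x 45 mm, grey, with the dial on its top. Origin: centre of the underside, on the dial's axis.
- dial (a joint): Angle of the black dial, 0 to 5 rad, growing clockwise seen from above. At 0 its white pointer line points along the supply's -x axis. It turns with 0.04 N m friction and stays where it is left.
- dial_grip (a point): On the dial's vertical axis, 77 mm above the bench, the middle height of the gripped part of its bar. The bar is 44 mm long, 14 mm thick, from 54 to 88 mm above the bench, and lies along the pointer line; below it is a round skirt 52 mm in diameter. Take it from above across the 14 mm thickness.
- dial_pointer (a point): Point 33 mm from the dial's axis in the direction of the dial's white pointer line; turns with the dial.
- dial_mark (a point): Point 33 mm from the dial's axis in the direction of the steel marker, a small dark wedge outside the dial pointing inward on the white scale ring; its top is 50 mm above the bench. It does not turn with the dial. The marker stands 0.8 to 1.7 rad clockwise from where the pointer starts.
- marker (a joint): Angle of the marker on the scale, counted like the dial's angle: the dial is set when joint dial equals this. It is not to be moved.
- jar: Bystander: round glass jar, 64 mm diameter, 85 mm tall. Origin: centre of the underside.
- dishes: Bystander: stack of three glass dishes, 82 mm diameter, 37 mm tall. Origin: centre of the underside.
- slide_box: Bystander: open grey slide box 120 x 100 x 50 mm. Origin: centre of the underside.
Things that resemble listed ones, but are neither listed nor needed, are in the scene too. Of the things that look like the supply, the middle-sized one is meant.

How it is judged:
On the way, in this order (a step that is already met when the one before it is completed fails the run):
1. the light arm hangs with its rod level (within 3 degrees), both ends at least 30 mm above the bench, not touching the stand (height (world z) of each of boom_lamp, boom_tail above 0.03 m and angle between boom's own x axis and vertical between 1.5208 and 1.6208 rad and angle between boom's own x axis and vertical below 1.6208 rad and contact force between boom and stand below 0.1 N), for 0.5 s.
2. the light arm lies in both V rests with the lamp over the dish, released (horizontal distance between boom_lamp and stand_lamp below 0.015 m and z of each of boom_lamp, boom_tail in the frame of stand below 0.075 m and angle between the x axis of boom and the x axis of stand, either way round below 0.05 rad and contact force between the fingers and boom below 0.1 N), for 0.3 s.
3. the dial's pointer is at the marker, within 7 degrees (horizontal distance between dial_pointer and dial_mark below 0.004 m), for 0.2 s.
At the end, for the whole second after the job is handed in: The light arm rests, released and still, in both V rests: lamp centre within 15 mm of its place over the dish, both ends within 5 mm of the resting height, upright within 11 degrees; the dial's pointer is within 7 degrees of the marker (horizontal distance between boom_lamp and stand_lamp below 0.015 m and z of boom_lamp in the frame of stand between 0.065 and 0.075 m and z of boom_tail in the frame of stand between 0.065 and 0.075 m and angle between the x axis of boom and the x axis of stand, either way round below 0.05 rad and angle between boom's own z axis and vertical below 0.2 rad and linear speed of boom below 0.02 m/s and horizontal distance between dial_pointer and dial_mark below 0.004 m); the robot touches nothing.
It fails at once if the light arm tips by more than 23 degrees, or by more than 9 degrees once both its ends are 90 mm above the bench (angle between boom's own z axis and vertical above 0.4 rad or (angle between boom's own z axis and vertical above 0.155 rad and height (world z) of each of boom_lamp, boom_tail above 0.09 m)).
It fails at once if the light arm strikes the stand hard (over 60 N) (contact force between boom and stand above 60 N).
It fails at once if the jar, dishes or slide box are moved by more than 20 mm (distance of any of jar, dishes, slide_box from where it was at the start of the episode above 0.02 m).
It also fails if it takes over 72 s, if anything falls off the work surface, if the arm or the gripper's body presses on something with over 40 N, if the wrist force passes 120 N, or if a joint passes its speed limit or range.

## Working session

There is one attempt and no reset: what is moved stays moved. The work goes in short steps, Python scripts to look and compute and a tool call to move; the robot and the scene stay as the last step left them, time stands still between calls to the robot, and variables do not carry over. Pictures are saved under pics/ and viewed, about 8 in all and at most 12, crops included, and the job is handed in when it is done.

Besides the shell and the picture viewer there is one more tool, called after "Request:" by a JSON object that holds its "name" and its "arguments", one argument or row to a line. send_rows: Moves the arm, as the interface text tells. Its arguments: {"type":"object","properties":{"commands":{"type":"array","items":{"type":"object","properties":{"hand":{"type":"number"},"slide":{"type":"array","items":{"type":"number"}},"angular":{"type":"array","items":{"type":"number"}}}}},"grip_force":{"type":"number"}},"required":["commands"]}

```bash
mkdir -p pics; ls
python3 - <<'E'
from plant import robot
import cv2
o=robot.observe(); print({k:(v if isinstance(v,float) else [round(float(x),3) for x in v]) for k,v in o.items()})
for n in("top","side"):
    cv2.imwrite(f"pics/{n}0.png",robot.get_image(n)[...,::-1]); print(n,robot.calibration(n))
E
```

```text
pics
{'t': 0.0, 'q': [1.177, 0.629, 0.038, 1.518, -0.027, 0.996, -0.02], 'qd': [-0.001, -0.0, -0.0, -0.001, -0.003, -0.001, -0.0], 'joint_torque': [-0.001, -56.342, 1.226, -19.345, 0.011, 0.01, -0.0], 'ee_pos': [0.209, -0.615, 0.23], 'tool_rot': [-0.001, 0.813, -0.582, -0.001], 'contact_force': [-0.446, 0.293, -0.61], 'torque': [0.025, -0.011, 0.046], 'opening': 0.9996008040715086}
top {'fx': 454.2560699003949, 'fy': 454.2560699003949, 'cx': 320.3213060359947, 'cy': 234.91214554586065, 'origin': array([0.44486689, 0.1114251 , 1.48938339]), 'rotation': array([-0.70314851, -0.02392353,  0.019652  ,  0.71036866])}
side {'fx': 622.4882124849913, 'fy': 622.4882124849913, 'cx': 308.0754732398164, 'cy': 232.06688677474872, 'origin': array([0.4099072 , 1.20379341, 1.29653987]), 'rotation': array([-0.05559581, -0.01629642,  0.35760847,  0.9320728 ])}
```

View pics/top0.png

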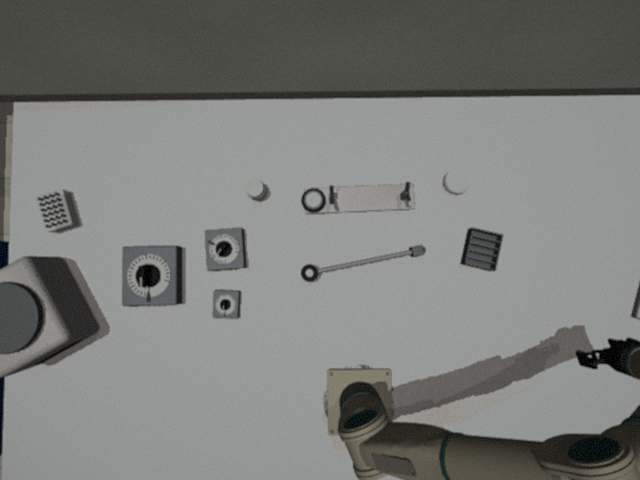

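View pics/side0.png

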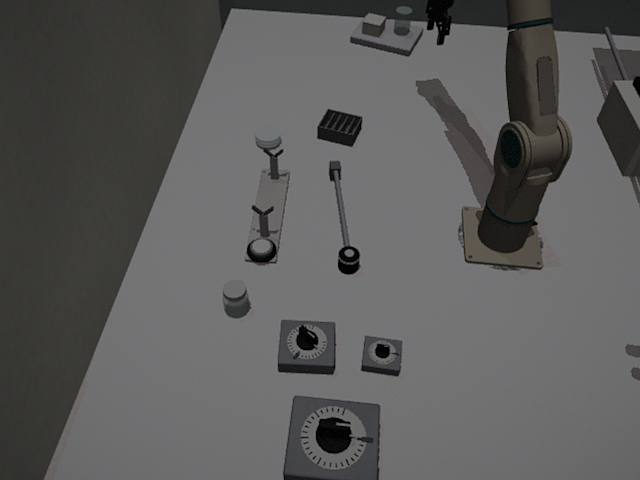

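Three things could be taken for the supply (top image): the large one at (152,276), the middle one at (226,249) and the small one at (227,304). I choose the middle one. The arm runs from the lamp at (311,272) to the block at (418,251). The stand's stage is at (313,200), with posts at (333,197) and (406,194). I'll check with a close crop.

```bash
cat > h.py <<'E'
from plant import robot
import numpy as np, cv2
from scipy.spatial.transform import Rotation as R
def cam(n):
    c=robot.calibration(n); return c,R.from_quat(np.roll(c["rotation"],-1)).as_matrix(),np.array(c["origin"])
def ray(n,uv,z):
    c,M,o=cam(n); d=M@np.array([(uv[0]-c["cx"])/c["fx"],-(uv[1]-c["cy"])/c["fy"],-1]); return o+d*(z-o[2])/d[2]
def proj(n,p):
    c,M,o=cam(n); q=M.T@(np.array(p)-o); return np.array([c["cx"]-c["fx"]*q[0]/q[2],c["cy"]+c["fy"]*q[1]/q[2]])
def crop(im,x0,y0,x1,y1,s):
    return cv2.resize(im[y0:y1,x0:x1],None,fx=s,fy=s,interpolation=cv2.INTER_CUBIC)
def shot(n): return robot.get_image(n)[...,::-1].copy()
def st():
    o=robot.observe(); return o["t"],np.round(o["ee_pos"],4),np.round(o["tool_rot"],4),np.round(o["contact_force"],1),np.round(o["torque"],2),round(o["opening"],3),np.round(o["q"],2)
E
python3 - <<'E'
from h import *
t=cv2.imread("pics/top0.png"); s=cv2.imread("pics/side0.png")
m=np.zeros((600,800,3),np.uint8)
a=crop(t,300,180,430,285,3.4); m[:a.shape[0],:a.shape[1]]=a      # top: px=300+u/3.4
b=crop(t,200,222,250,277,6); m[:330,450:750]=b                  # px=200+(u-450)/6
d=crop(s,275,315,340,378,3.8); m[360:360+d.shape[0],450:450+d.shape[1]]=d
e=crop(s,240,140,370,280,1.7); m[360:598,0:221]=e
cv2.imwrite("pics/m1.png",np.clip(m*1.7,0,255).astype(np.uint8))
for n,uv,z in [("top",(311,272),.058),("top",(418,251),.052),("top",(313,200),.035),("top",(333,197),.11),("top",(406,194),.11),("top",(226,249),.05),("top",(257,190),.085),("top",(457,182),.037),("top",(482,250),.05)]: print(uv,ray(n,uv,z).round(3))
E
```

```text
(311, 272) [0.417 0.15  0.058]
(418, 251) [ 0.479 -0.188  0.052]
(313, 200) [0.648 0.142 0.035]
(333, 197) [0.646 0.079 0.11 ]
(406, 194) [ 0.653 -0.144  0.11 ]
(226, 249) [0.492 0.419 0.05 ]
(257, 190) [0.674 0.316 0.085]
(457, 182) [ 0.701 -0.322  0.037]
(482, 250) [ 0.481 -0.391  0.05 ]
```

View pics/m1.png

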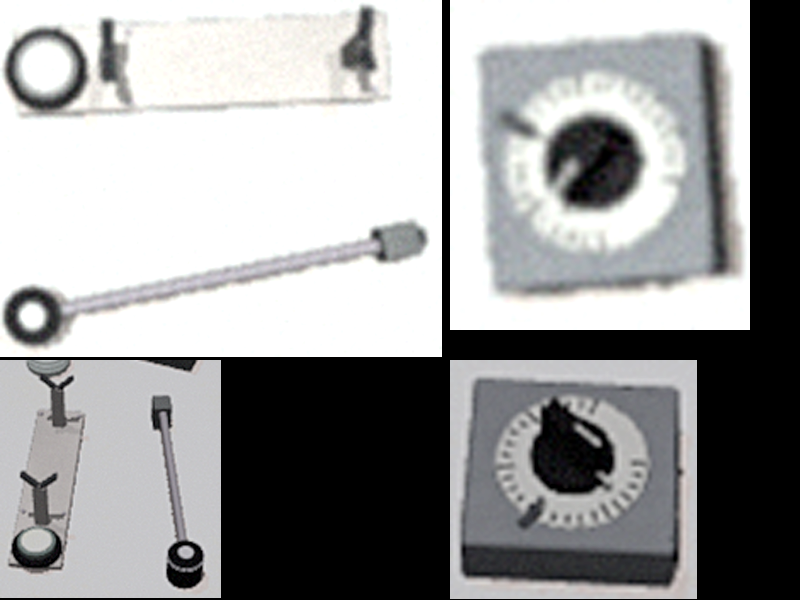

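The crop confirms the middle supply. Its pointer line is at crop (565,172), lower left of the dial axis at (597,160). The marker is at about (518,122), clockwise from it. Next I'll fit poses with the top and side clicks.

```bash
cat >> h.py <<'E'
from scipy.optimize import least_squares
def fit(obs,x0,off=0):
    # obs: (cam, uv, local xyz); unknown x,y,yaw
    def f(p):
        c,s=np.cos(p[2]),np.sin(p[2]); r=[]
        for n,uv,l in obs:
            r+=list(proj(n,[p[0]+c*l[0]-s*l[1],p[1]+s*l[0]+c*l[1],l[2]])-uv)
        return np.array(r)
    s=least_squares(f,x0,loss="soft_l1"); return s.x,f(s.x).reshape(-1,2).round(1).tolist()
E
python3 - <<'E'
from h import *
T=lambda u,v:("top",(300+u/3.4,180+v/3.4)); S=lambda u,v:("side",(240+u/1.7,140+(v-360)/1.7))
mm=lambda c,l:(c[0],np.array(c[1]),np.array(l)/1000)
B=[mm(T(34,315),[170,0,52]),mm(T(402,241),[-180,0,46]),mm(T(65,308),[140,0,40]),mm(T(374,247),[-162,0,40]),mm(S(185,550),[170,0,58]),mm(S(162,398),[-180,0,52])]
p,r=fit(B,[.44,-.02,1.75]);print("boom",p.round(4),r)
A=[mm(T(46,68),[170,0,25]),mm(T(107,51),[112,0,126]),mm(T(367,39),[-120,0,126]),mm(T(390,98),[-160,-42,12]),mm(T(387,12),[-160,42,12]),mm(S(22,476),[112,30,126]),mm(S(56,476),[112,-30,126]),mm(S(39,377),[-120,30,126]),mm(S(73,377),[-120,-30,126]),mm(S(38,548),[170,0,25])]
A=[A[i] for i in range(10)]
p2,r=fit(A,[.648,-.03,1.6]);print("stand",p2.round(4),r)
# y sign check happens via residuals
D=lambda u,v:("top",(200+(u-450)/6,222+v/6)); E=lambda u,v:("side",(275+(u-450)/3.8,315+(v-360)/3.8))
for c,z in [(D(597,160),.05),(D(565,172),.06),(D(533,132),.05),(D(505,115),.05),(E(571,463),.05),(E(605,480),.052),(E(540,503),.05),(E(523,523),.05)]: print(c,ray(*c,z).round(4))
print(st())
E
```

```text
boom [ 0.4457 -0.0135  1.7567] [[-0.1, 0.1], [-0.0, 0.3], [0.2, 0.3], [2.3, -0.3], [-0.3, 0.4], [-0.2, 1.5]]
stand [ 0.6529 -0.0262  1.6084] [[-0.9, 0.8], [-0.5, 0.3], [-0.2, 0.1], [-2.0, -25.1], [0.4, 25.7], [21.0, -0.2], [-21.8, -1.6], [20.3, 0.2], [-20.5, -1.0], [-0.9, -1.4]]
('top', (224.5, 248.66666666666666)) [0.4932 0.4242 0.05  ]
('top', (219.16666666666666, 250.66666666666666)) [0.4867 0.4388 0.06  ]
('top', (213.83333333333334, 244.0)) [0.5083 0.4581 0.05  ]
('top', (209.16666666666666, 241.16666666666666)) [0.5175 0.473  0.05  ]
('side', (306.8421052631579, 342.10526315789474)) [0.4907 0.4313 0.05  ]
('side', (315.7894736842105, 346.57894736842104)) [0.4687 0.4419 0.052 ]
('side', (298.6842105263158, 352.63157894736844)) [0.506  0.4614 0.05  ]
('side', (294.2105263157895, 357.89473684210526)) [0.5144 0.4762 0.05  ]
(0.1, array([ 0.2091, -0.6149,  0.2305]), array([-5.000e-04,  8.130e-01, -5.822e-01, -7.000e-04]), array([0.2, 0.8, 1. ]), array([ 0.01, -0.02,  0.  ]), 1.0, array([ 1.18,  0.63,  0.04,  1.52, -0.03,  1.  , -0.02]))
```

```bash
cat >> h.py <<'E'
def go(p,yaw):
    o=robot.observe(); r=R.from_quat(np.roll(o["tool_rot"],-1)); M=r.as_matrix()
    t=R.from_matrix(np.array([[np.cos(yaw),np.sin(yaw),0],[np.sin(yaw),-np.cos(yaw),0],[0,0,-1]]).T.T)
    print("slide",(M.T@(np.array(p)-o["ee_pos"])*1000).round(1),"ang",(r.inv()*t).as_rotvec().round(4))
E
python3 - <<'E'
from h import *
go([.45,-.3,.23],-.53); 
A=[]
T=lambda u,v:("top",(300+u/3.4,180+v/3.4)); S=lambda u,v:("side",(240+u/1.7,140+(v-360)/1.7))
mm=lambda c,l:(c[0],np.array(c[1]),np.array(l)/1000)
A=[mm(T(46,68),[170,0,25]),mm(T(107,51),[112,0,126]),mm(T(367,39),[-120,0,126]),mm(T(390,98),[-160,42,12]),mm(T(387,12),[-160,-42,12]),mm(S(22,476),[112,-30,126]),mm(S(56,476),[112,30,126]),mm(S(39,377),[-120,-30,126]),mm(S(73,377),[-120,30,126]),mm(S(38,548),[170,0,25])]
p2,r=fit(A,[.648,-.03,1.6]);print("stand",p2.round(4),r)
E
```

```text
slide [-220.5 -329.4    0.8] ang [-6.00e-04  1.70e-03 -7.13e-01]
stand [ 0.6529 -0.0266  1.611 ] [[-0.8, 0.9], [-0.3, 0.4], [-0.1, 0.0], [-0.3, 0.3], [-1.0, 0.1], [-1.6, -1.7], [1.1, -0.3], [-0.6, -1.1], [0.2, 0.1], [-0.7, -1.5]]
```

Request:
{"name": "send_rows", "arguments": {
  "commands": [
    {"hand": 0,"slide": [-22,-33,0],"angular": [0,0,-0.07]},
    {"hand": 0,"slide": [-44,-66,0],"angular": [0,0,-0.14]},
    {"hand": 0,"slide": [-66,-99,0],"angular": [0,0,-0.21]},
    {"hand": 0,"slide": [-88,-132,0],"angular": [0,0,-0.28]},
    {"hand": 0,"slide": [-110,-165,0],"angular": [0,0,-0.36]},
    {"hand": 0,"slide": [-132,-198,0],"angular": [0,0,-0.43]},
    {"hand": 0,"slide": [-154,-231,0],"angular": [0,0,-0.5]},
    {"hand": 0,"slide": [-176,-264,0],"angular": [0,0,-0.57]},
    {"hand": 0,"slide": [-198,-297,0],"angular": [0,0,-0.64]},
    {"hand": 0,"slide": [-220,-330,0],"angular": [0,0,-0.71]}
  ],
  "grip_force": 60
}}

```text
t: 0.93
ee_pos: [0.4515, -0.2991, 0.2312]
tool_rot: [-0.0, 0.965, -0.262, -0.0]
contact_force: [0.8, -0.3, 0.4]
opening: 1.004
```

Run:
```python
from h import *
print(st()); go([.4392,.0209,.11],.186)
```

```text
(0.9333, array([ 0.4515, -0.2991,  0.2312]), array([-0.000e+00,  9.651e-01, -2.618e-01, -2.000e-04]), array([ 0.8, -0.3,  0.4]), array([-0.09, -0.08, -0.02]), 1.004, array([ 0.65,  0.48, -0.18,  1.82,  0.11,  0.86, -0.1 ]))
slide [-172.3 -269.9  121.2] ang [-1.000e-04  5.000e-04 -7.157e-01]
```

Request:
{"name": "send_rows", "arguments": {
  "commands": [
    {"hand": 0,"slide": [-20,-30,6],"angular": [0,0,-0.08]},
    {"hand": 0,"slide": [-40,-62,20],"angular": [0,0,-0.16]},
    {"hand": 0,"slide": [-60,-94,35],"angular": [0,0,-0.24]},
    {"hand": 0,"slide": [-80,-126,50],"angular": [0,0,-0.32]},
    {"hand": 0,"slide": [-100,-157,65],"angular": [0,0,-0.4]},
    {"hand": 0,"slide": [-120,-188,80],"angular": [0,0,-0.48]},
    {"hand": 0,"slide": [-140,-219,95],"angular": [0,0,-0.56]},
    {"hand": 0,"slide": [-160,-250,110],"angular": [0,0,-0.64]},
    {"hand": 0,"slide": [-172,-270,121],"angular": [0,0,-0.716]},
    {"hand": 0,"slide": [-172,-270,121],"angular": [0,0,-0.716]}
  ]
}}

```text
t: 1.77
ee_pos: [0.4388, 0.025, 0.1087]
tool_rot: [-0.002, 0.995, 0.097, -0.001]
contact_force: [-0.8, -0.1, -0.3]
opening: 1.0
```

Run:
```python
from h import *
print(st()); go([.4392,.0209,.021],.186)
t=shot("top"); s=shot("side")
m=np.zeros((500,800,3),np.uint8)
a=crop(t,300,230,430,290,4); m[:240,:520]=a
b=crop(s,310,140,410,280,3.4); b=b[:476,:280]; m[:b.shape[0],520:520+b.shape[1]]=b
cv2.imwrite("pics/m2.png",np.clip(m*1.6,0,255).astype(np.uint8))
```

```text
(1.7667, array([0.4388, 0.025 , 0.1087]), array([-0.0018,  0.9952,  0.0973, -0.0011]), array([-0.8, -0.1, -0.3]), array([-0.02, -0.01,  0.03]), 1.0, array([ 0.08,  0.56, -0.28,  2.19,  0.35,  0.43, -0.29]))
slide [-0.2  4.5 87.7] ang [-0.0038  0.0019  0.009 ]
```

View pics/m2.png

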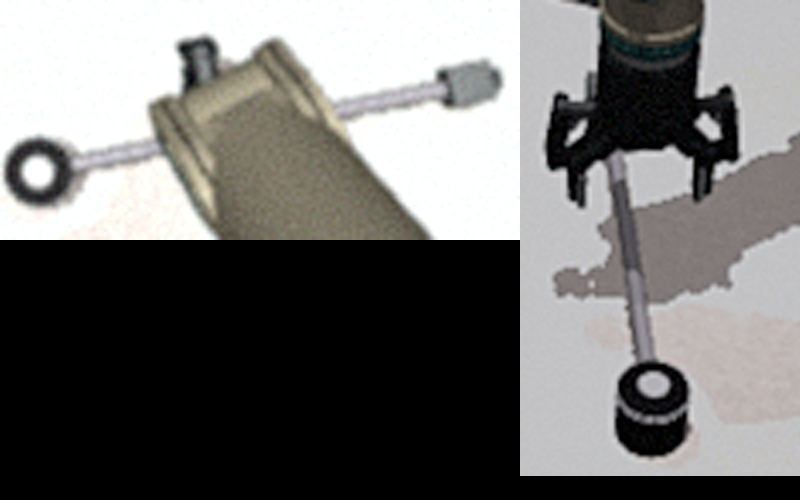

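The fingers straddle the rod, which is clear on both sides. I'll descend and grip.

Request:
{"name": "send_rows", "arguments": {
  "commands": [
    {"hand": 0,"slide": [0,0,20],"angular": [0,0,0]},
    {"hand": 0,"slide": [0,0,45],"angular": [0,0,0]},
    {"hand": 0,"slide": [0,0,70],"angular": [0,0,0]},
    {"hand": 0,"slide": [0,0,84],"angular": [0,0,0]},
    {"hand": 0,"slide": [0,0,88],"angular": [0,0,0]},
    {"hand": 0,"slide": [0,0,88],"angular": [0,0,0]},
    {"hand": 60,"slide": [0,0,88],"angular": [0,0,0]},
    {"hand": 120,"slide": [0,0,88],"angular": [0,0,0]},
    {"hand": 180,"slide": [0,0,88],"angular": [0,0,0]},
    {"hand": 255,"slide": [0,0,88],"angular": [0,0,0]}
  ],
  "grip_force": 60
}}

```text
t: 2.7
ee_pos: [0.4406, 0.0188, 0.023]
tool_rot: [0.0, 0.996, 0.091, 0.001]
contact_force: [0.8, 0.6, 0.7]
opening: 0.45
```

Request:
{"name": "send_rows", "arguments": {
  "commands": [
    {"hand": 255,"slide": [0,0,0],"angular": [0,0,0]},
    {"hand": 255,"slide": [0,0,0],"angular": [0,0,0]},
    {"hand": 255,"slide": [0,0,0],"angular": [0,0,0]},
    {"hand": 255,"slide": [0,0,0],"angular": [0,0,0]},
    {"hand": 255,"slide": [0,0,0],"angular": [0,0,0]},
    {"hand": 255,"slide": [0,0,0],"angular": [0,0,0]},
    {"hand": 255,"slide": [0,0,0],"angular": [0,0,0]},
    {"hand": 255,"slide": [0,0,0],"angular": [0,0,0]},
    {"hand": 255,"slide": [0,0,0],"angular": [0,0,0]},
    {"hand": 255,"slide": [0,0,0],"angular": [0,0,0]}
  ]
}}

```text
t: 3.53
ee_pos: [0.4402, 0.0191, 0.0229]
tool_rot: [0.0, 0.996, 0.092, 0.0]
contact_force: [-0.2, -0.2, 6.3]
opening: 0.138
```

Run:
```python
from h import *
print(st())
```

```text
(3.5333, array([0.4402, 0.0191, 0.0229]), array([2.000e-04, 9.958e-01, 9.160e-02, 4.000e-04]), array([-0.2, -0.2,  6.3]), array([-0.1 ,  0.1 ,  0.06]), 0.138, array([ 0.05,  0.75, -0.23,  2.23,  0.74,  0.24, -0.67]))
```

Request:
{"name": "send_rows", "arguments": {
  "commands": [
    {"hand": 255,"slide": [0,0,-2],"angular": [0,0,0]},
    {"hand": 255,"slide": [0,0,-4],"angular": [0,0,0]},
    {"hand": 255,"slide": [0,0,-7],"angular": [0,0,0]},
    {"hand": 255,"slide": [0,0,-10],"angular": [0,0,0]},
    {"hand": 255,"slide": [0,0,-13],"angular": [0,0,0]},
    {"hand": 255,"slide": [0,0,-15],"angular": [0,0,0]},
    {"hand": 255,"slide": [0,0,-15],"angular": [0,0,0]},
    {"hand": 255,"slide": [0,0,-15],"angular": [0,0,0]},
    {"hand": 255,"slide": [0,0,-15],"angular": [0,0,0]},
    {"hand": 255,"slide": [0,0,-15],"angular": [0,0,0]}
  ]
}}

```text
t: 4.37
ee_pos: [0.4399, 0.0191, 0.0372]
tool_rot: [0.0, 0.996, 0.091, -0.0]
contact_force: [0.5, -0.5, -7.5]
opening: 0.141
```

Run:
```python
from h import *
print(st())
t=shot("top"); s=shot("side")
print(st())
a=crop(s,310,140,410,280,4); 
cv2.imwrite("pics/m3.png",np.clip(a*1.6,0,255).astype(np.uint8))
```

```text
(4.3667, array([0.4399, 0.0191, 0.0372]), array([ 0.000e+00,  9.958e-01,  9.140e-02, -1.000e-04]), array([ 0.5, -0.5, -7.5]), array([-0.3 ,  0.02,  0.02]), 0.141, array([ 0.09,  0.72, -0.28,  2.23,  0.72,  0.28, -0.64]))
(4.4667, array([0.4399, 0.0191, 0.0372]), array([ 0.000e+00,  9.958e-01,  9.140e-02, -1.000e-04]), array([-0.1,  0.2, -7.7]), array([-0.19, -0.  , -0.01]), 0.138, array([ 0.09,  0.72, -0.28,  2.23,  0.72,  0.28, -0.64]))
```

View pics/m3.png

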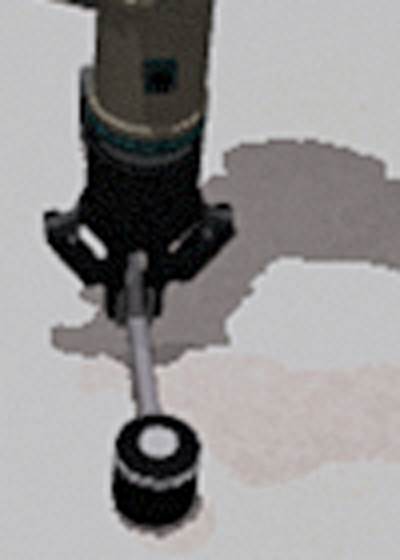

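```bash
cat >> h.py <<'E'
def lamp_h(s0,s1,p):  # p: lamp centre origin world (x,y); returns apparent pixel shift of lamp & mm per px up
    u=proj("side",[p[0],p[1],.035]); x,y=int(u[0]),int(u[1])
    tp=s0[y-16:y+18,x-15:x+16]; sr=s1[y-36:y+34,x-30:x+31]
    r=cv2.matchTemplate(sr,tp,cv2.TM_CCOEFF_NORMED); _,v,_,l=cv2.minMaxLoc(r)
    a=r[l[1],l[0]-1:l[0]+2];b=r[l[1]-1:l[1]+2,l[0]]
    sub=lambda a:(a[0]-a[2])/(2*(a[0]-2*a[1]+a[2]))
    d=np.array([l[0]+sub(a)-15,l[1]+sub(b)-20]); J=[(proj("side",np.array([*p,.035])+e)-u)*1 for e in np.eye(3)*.001]
    return d.round(2),round(v,2),np.array(J).round(3).tolist()
E
python3 - <<'E'
from h import *
s0=cv2.imread("pics/side0.png"); F=[];M=[]
for i in range(6):
    s=shot("side"); o=robot.observe(); F.append(o["contact_force"]);M.append(o["torque"])
print(np.mean(F,0).round(2),np.mean(M,0).round(3),np.std(M,0).round(3))
print(lamp_h(s0,s,(.4143,.1536)))
E
```

```text
[-0.06 -0.03 -7.11] [-0.213 -0.056 -0.011] [0.018 0.012 0.031]
(array([ 0.08, -2.55], dtype=float32), 0.96, [[-0.379, -0.036], [-0.028, 0.291], [0.022, -0.243]])
```

Lifted, the lamp is up about 10 of 14 mm. The load is 7.1 N and its moment puts the balance about 30 mm towards the lamp. I'll set it down and shift the grip.

Request:
{"name": "send_rows", "arguments": {
  "commands": [
    {"hand": 255,"slide": [0,0,3],"angular": [0,0,0]},
    {"hand": 255,"slide": [0,0,6],"angular": [0,0,0]},
    {"hand": 255,"slide": [0,0,9],"angular": [0,0,0]},
    {"hand": 255,"slide": [0,0,12],"angular": [0,0,0]},
    {"hand": 255,"slide": [0,0,14.5],"angular": [0,0,0]},
    {"hand": 255,"slide": [0,0,14.5],"angular": [0,0,0]},
    {"hand": 200,"slide": [0,0,14.5],"angular": [0,0,0]},
    {"hand": 150,"slide": [0,0,14.5],"angular": [0,0,0]},
    {"hand": 120,"slide": [0,0,14.5],"angular": [0,0,0]},
    {"hand": 120,"slide": [0,0,14.5],"angular": [0,0,0]}
  ]
}}

```text
t: 5.6
ee_pos: [0.4404, 0.0192, 0.023]
tool_rot: [-0.0, 0.996, 0.091, 0.0]
contact_force: [0.7, 0.7, 0.0]
opening: 0.528
```

Request:
{"name": "send_rows", "arguments": {
  "commands": [
    {"hand": 120,"slide": [0,0,0],"angular": [0,0,0]},
    {"hand": 120,"slide": [0,-7,0],"angular": [0,0,0]},
    {"hand": 120,"slide": [0,-15,0],"angular": [0,0,0]},
    {"hand": 120,"slide": [0,-22,0],"angular": [0,0,0]},
    {"hand": 120,"slide": [0,-28,0],"angular": [0,0,0]},
    {"hand": 120,"slide": [0,-28,0],"angular": [0,0,0]},
    {"hand": 180,"slide": [0,-28,0],"angular": [0,0,0]},
    {"hand": 255,"slide": [0,-28,0],"angular": [0,0,0]},
    {"hand": 255,"slide": [0,-28,0],"angular": [0,0,0]},
    {"hand": 255,"slide": [0,-28,0],"angular": [0,0,0]}
  ]
}}

```text
t: 6.43
ee_pos: [0.4348, 0.0462, 0.023]
tool_rot: [0.0, 0.996, 0.091, -0.0]
contact_force: [0.0, 0.1, 2.4]
opening: 0.14
```

Request:
{"name": "send_rows", "arguments": {
  "commands": [
    {"hand": 255,"slide": [0,0,0],"angular": [0,0,0]},
    {"hand": 255,"slide": [0,0,0],"angular": [0,0,0]},
    {"hand": 255,"slide": [0,0,0],"angular": [0,0,0]},
    {"hand": 255,"slide": [0,0,-3],"angular": [0,0,0]},
    {"hand": 255,"slide": [0,0,-6],"angular": [0,0,0]},
    {"hand": 255,"slide": [0,0,-9],"angular": [0,0,0]},
    {"hand": 255,"slide": [0,0,-12],"angular": [0,0,0]},
    {"hand": 255,"slide": [0,0,-15],"angular": [0,0,0]},
    {"hand": 255,"slide": [0,0,-15],"angular": [0,0,0]},
    {"hand": 255,"slide": [0,0,-15],"angular": [0,0,0]}
  ]
}}

```text
t: 7.27
ee_pos: [0.435, 0.0466, 0.038]
tool_rot: [-0.0, 0.996, 0.091, 0.0]
contact_force: [0.1, 1.1, -7.5]
opening: 0.14
```

Run:
```python
from h import *
s0=cv2.imread("pics/side0.png"); F=[];M=[]
for i in range(6):
    s=shot("side"); o=robot.observe(); F.append(o["contact_force"]);M.append(o["torque"])
print(np.mean(F,0).round(2),np.mean(M,0).round(3),np.std(M,0).round(3))
print(lamp_h(s0,s,(.4143,.1536)),st())
```

```text
[ 0.33 -0.2  -7.4 ] [ 0.007 -0.008  0.006] [0.021 0.023 0.025]
(array([ 0.09, -3.32], dtype=float32), 0.96, [[-0.379, -0.036], [-0.028, 0.291], [0.022, -0.243]]) (7.5667, array([0.4348, 0.0466, 0.0377]), array([ 0.000e+00,  9.958e-01,  9.140e-02, -1.000e-04]), array([ 0.2, -0.2, -7.6]), array([-0.01, -0.03, -0.03]), 0.14, array([ 0.05,  0.72, -0.32,  2.24,  0.79,  0.3 , -0.78]))
```

Balanced: the moment is about 0, with 7.4 N hanging. I'll raise it and look before carrying.

Request:
{"name": "send_rows", "arguments": {
  "commands": [
    {"hand": 255,"slide": [0,0,-5],"angular": [0,0,0]},
    {"hand": 255,"slide": [0,0,-15],"angular": [0,0,0]},
    {"hand": 255,"slide": [0,0,-28],"angular": [0,0,0]},
    {"hand": 255,"slide": [0,0,-41],"angular": [0,0,0]},
    {"hand": 255,"slide": [0,0,-54],"angular": [0,0,0]},
    {"hand": 255,"slide": [0,0,-67],"angular": [0,0,0]},
    {"hand": 255,"slide": [0,0,-80],"angular": [0,0,0]},
    {"hand": 255,"slide": [0,0,-92],"angular": [0,0,0]},
    {"hand": 255,"slide": [0,0,-100],"angular": [0,0,0]},
    {"hand": 255,"slide": [0,0,-105],"angular": [0,0,0]}
  ]
}}

```text
t: 8.4
ee_pos: [0.4349, 0.0465, 0.1438]
tool_rot: [0.0, 0.996, 0.091, 0.0]
contact_force: [-0.7, 1.0, -7.7]
opening: 0.143
```

Request:
{"name": "send_rows", "arguments": {
  "commands": [
    {"hand": 255,"slide": [0,0,0],"angular": [0,0,0]},
    {"hand": 255,"slide": [0,0,0],"angular": [0,0,0]},
    {"hand": 255,"slide": [0,0,0],"angular": [0,0,0]},
    {"hand": 255,"slide": [0,0,0],"angular": [0,0,0]},
    {"hand": 255,"slide": [0,0,0],"angular": [0,0,0]},
    {"hand": 255,"slide": [0,0,0],"angular": [0,0,0]},
    {"hand": 255,"slide": [0,0,0],"angular": [0,0,0]},
    {"hand": 255,"slide": [0,0,0],"angular": [0,0,0]},
    {"hand": 255,"slide": [0,0,0],"angular": [0,0,0]},
    {"hand": 255,"slide": [0,0,0],"angular": [0,0,0]}
  ]
}}

```text
t: 9.23
ee_pos: [0.4349, 0.0466, 0.1428]
tool_rot: [0.0, 0.996, 0.091, -0.0]
contact_force: [-0.3, -1.4, -7.7]
opening: 0.142
```

Run:
```python
from h import *
print(st()); go([.6504,.0345,.143],.0402)
t=shot("top"); s=shot("side")
m=np.zeros((560,800,3),np.uint8)
a=crop(s,280,110,400,270,3.5); m[:560,:420]=a
b=crop(t,300,180,430,290,2.9); m[:b.shape[0],422:422+b.shape[1]]=b
cv2.imwrite("pics/m4.png",np.clip(m*1.6,0,255).astype(np.uint8))
```

```text
(9.2333, array([0.4349, 0.0466, 0.1428]), array([ 0.    ,  0.9958,  0.0914, -0.    ]), array([-0.3, -1.4, -7.7]), array([0.04, 0.  , 0.03]), 0.142, array([ 0.25,  0.54, -0.6 ,  2.17,  0.55,  0.59, -0.57]))
slide [ 2.097e+02  5.110e+01 -2.000e-01] ang [0.     0.     0.1428]
```

View pics/m4.png

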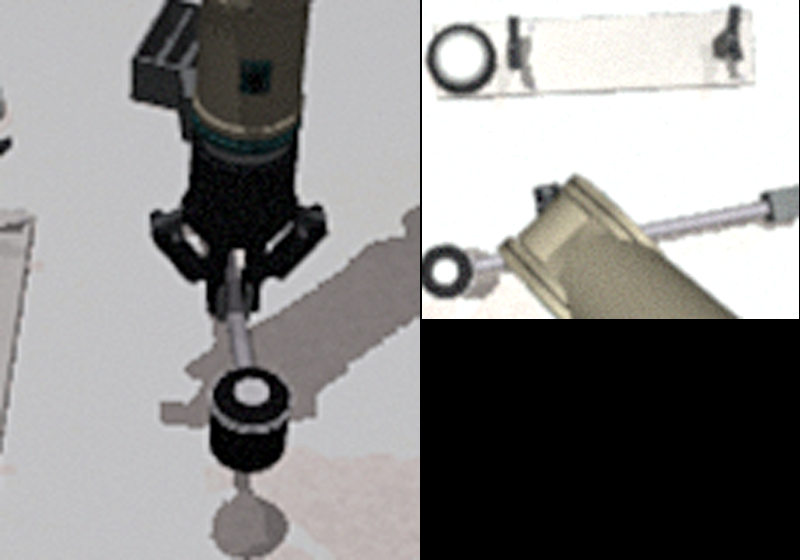

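The arm hangs clear of the bench. The lamp top is at side (351.4,221.4) and top (308.3,273.1). I'll check level numerically while I carry.

Run:
```python
from h import *
for x in (.106,.109,.112):
  print(proj("side",[.4349-.182*x,.0466+.983*x,.178]),proj("top",[.4349-.182*x,.0466+.983*x,.178]))
```

```text
[350.83031807 219.87787443] [309.63758492 273.25464327]
[350.96846628 220.76772478] [308.61469297 273.45513973]
[351.10697586 221.65990276] [307.59177477 273.65564133]
```

Request:
{"name": "send_rows", "arguments": {
  "commands": [
    {"hand": 255,"slide": [4,1,0],"angular": [0,0,0]},
    {"hand": 255,"slide": [12,3,0],"angular": [0,0,0.01]},
    {"hand": 255,"slide": [24,6,0],"angular": [0,0,0.02]},
    {"hand": 255,"slide": [38,9,0],"angular": [0,0,0.03]},
    {"hand": 255,"slide": [52,13,0],"angular": [0,0,0.04]},
    {"hand": 255,"slide": [66,16,0],"angular": [0,0,0.05]},
    {"hand": 255,"slide": [80,20,0],"angular": [0,0,0.06]},
    {"hand": 255,"slide": [94,23,0],"angular": [0,0,0.07]},
    {"hand": 255,"slide": [108,26,0],"angular": [0,0,0.08]},
    {"hand": 255,"slide": [120,29,0],"angular": [0,0,0.09]}
  ]
}}

```text
t: 10.17
ee_pos: [0.5599, 0.0397, 0.1426]
tool_rot: [-0.0, 0.999, 0.046, 0.0]
contact_force: [0.2, -0.2, -6.5]
opening: 0.141
```

Request:
{"name": "send_rows", "arguments": {
  "commands": [
    {"hand": 255,"slide": [12,3,0],"angular": [0,0,0.006]},
    {"hand": 255,"slide": [25,6,0],"angular": [0,0,0.012]},
    {"hand": 255,"slide": [38,9,0],"angular": [0,0,0.02]},
    {"hand": 255,"slide": [50,12,0],"angular": [0,0,0.03]},
    {"hand": 255,"slide": [62,15,0],"angular": [0,0,0.04]},
    {"hand": 255,"slide": [72,18,0],"angular": [0,0,0.048]},
    {"hand": 255,"slide": [80,20,0],"angular": [0,0,0.053]},
    {"hand": 255,"slide": [85,21,0],"angular": [0,0,0.053]},
    {"hand": 255,"slide": [87,21,0],"angular": [0,0,0.053]},
    {"hand": 255,"slide": [87,21,0],"angular": [0,0,0.053]}
  ]
}}

```text
t: 11.0
ee_pos: [0.6468, 0.0272, 0.1425]
tool_rot: [-0.0, 1.0, 0.02, -0.0]
contact_force: [-0.2, 0.1, -6.8]
opening: 0.143
```

Run:
```python
from h import *
t=shot("top"); s=shot("side"); print(st()); go([.6504,.0345,.143],.0402)
m=np.zeros((560,800,3),np.uint8)
a=crop(s,235,125,340,265,4); m[:560,:420]=a
b=crop(t,298,160,423,230,3); m[:b.shape[0],422:422+b.shape[1]]=b
cv2.imwrite("pics/m5.png",np.clip(m*1.6,0,255).astype(np.uint8))
```

```text
(11.1, array([0.646 , 0.0274, 0.1426]), array([-1.000e-04,  9.998e-01,  2.030e-02, -6.000e-04]), array([ 0.3,  0. , -7.5]), array([ 0.04,  0.06, -0.01]), 0.138, array([ 0.24,  0.78, -0.56,  1.6 ,  0.5 ,  0.91, -0.46]))
slide [ 4.7 -6.9 -0.4] ang [-0.0001  0.0012  0.0004]
```

View pics/m5.png

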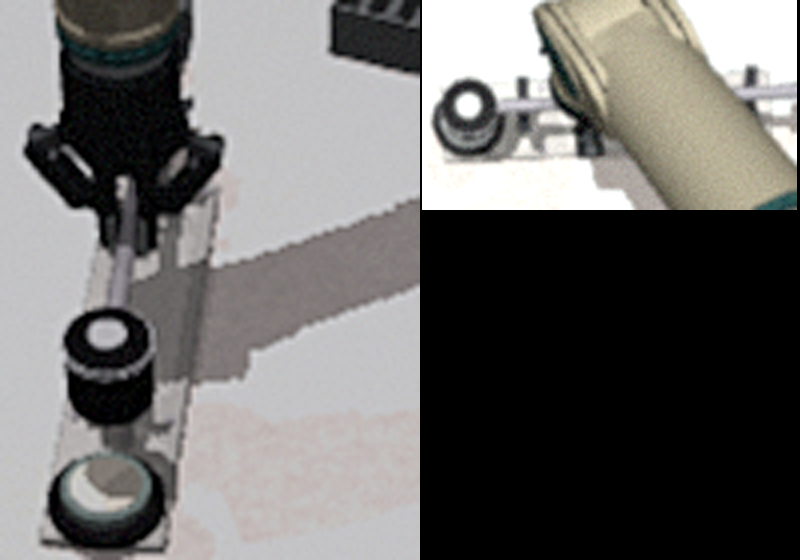

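The lamp is just short of the stage. The rod lies about 4.5 mm to the robot's side of the V centre in the top view, which agrees with the computed correction.

Run:
```python
from h import *
print(ray("top",(312.7,194),.178),ray("side",(235+107/4,125+335/4),.178), "now-target lamp:",(.6529-.17*.0402-.0047,.1433-.0071))
```

```text
[0.64529714 0.13991902 0.178     ] [0.63926796 0.14041167 0.178     ] now-target lamp: (0.641366, 0.13620000000000002)
```

Request:
{"name": "send_rows", "arguments": {
  "commands": [
    {"hand": 255,"slide": [2,-3,0],"angular": [0,0,0]},
    {"hand": 255,"slide": [4.5,-7,0],"angular": [0,0,0]},
    {"hand": 255,"slide": [4.5,-7,0],"angular": [0,0,0]},
    {"hand": 255,"slide": [4.5,-7,0],"angular": [0,0,0]},
    {"hand": 255,"slide": [4.5,-7,3],"angular": [0,0,0]},
    {"hand": 255,"slide": [4.5,-7,8],"angular": [0,0,0]},
    {"hand": 255,"slide": [4.5,-7,14],"angular": [0,0,0]},
    {"hand": 255,"slide": [4.5,-7,20],"angular": [0,0,0]},
    {"hand": 255,"slide": [4.5,-7,24],"angular": [0,0,0]},
    {"hand": 255,"slide": [4.5,-7,26],"angular": [0,0,0]}
  ]
}}

```text
t: 11.93
ee_pos: [0.6502, 0.034, 0.1155]
tool_rot: [0.0, 1.0, 0.02, -0.001]
contact_force: [-0.2, -0.0, -7.6]
opening: 0.138
```

Run:
```python
from h import *
print(st()); go([.6504,.0345,.093],.0402)
```

```text
(11.9333, array([0.6502, 0.034 , 0.1155]), array([ 1.000e-04,  9.998e-01,  2.000e-02, -9.000e-04]), array([-0.2, -0. , -7.6]), array([ 0.03, -0.  , -0.02]), 0.138, array([ 0.21,  0.82, -0.54,  1.6 ,  0.52,  0.87, -0.49]))
slide [ 0.2 -0.5 22.5] ang [ 0.0002  0.0019 -0.0003]
```

Request:
{"name": "send_rows", "arguments": {
  "commands": [
    {"hand": 255,"slide": [0,2,3],"angular": [0,0,0]},
    {"hand": 255,"slide": [0,2,6],"angular": [0,0,0]},
    {"hand": 255,"slide": [0,2,9],"angular": [0,0,0]},
    {"hand": 255,"slide": [0,2,12],"angular": [0,0,0]},
    {"hand": 255,"slide": [0,2,14],"angular": [0,0,0]},
    {"hand": 255,"slide": [0,2,16],"angular": [0,0,0]},
    {"hand": 255,"slide": [0,2,17],"angular": [0,0,0]},
    {"hand": 255,"slide": [0,2,18],"angular": [0,0,0]},
    {"hand": 255,"slide": [0,2,19],"angular": [0,0,0]},
    {"hand": 255,"slide": [0,2,19],"angular": [0,0,0]}
  ]
}}

```text
t: 12.77
ee_pos: [0.651, 0.0322, 0.0977]
tool_rot: [0.0, 1.0, 0.02, -0.0]
contact_force: [0.3, 0.1, -7.2]
opening: 0.14
```

Run:
```python
from h import *
for i in range(4): robot.get_image("top"); x=st()[1:5]; print(*x)
```

```text
[0.651  0.0323 0.0978] [ 0.      0.9998  0.02   -0.    ] [-0.5  0.6 -6.8] [-0.03 -0.02  0.02]
[0.6511 0.0322 0.0979] [0.000e+00 9.998e-01 2.000e-02 1.000e-04] [ 0.1 -0.6 -7.8] [ 0.02  0.   -0.02]
[0.6511 0.0323 0.0979] [0.000e+00 9.998e-01 2.000e-02 1.000e-04] [-1.1  0.2 -6.6] [-0.01  0.04 -0.02]
[0.6511 0.0323 0.098 ] [-0.000e+00  9.998e-01  2.000e-02  2.000e-04] [ 0.6  0.4 -6.8] [-0.02 -0.05 -0.06]
```

Not in contact yet. I'll lower it gently.

Request:
{"name": "send_rows", "arguments": {
  "commands": [
    {"hand": 255,"slide": [0,0,0.5],"angular": [0,0,0]},
    {"hand": 255,"slide": [0,0,1],"angular": [0,0,0]},
    {"hand": 255,"slide": [0,0,1.5],"angular": [0,0,0]},
    {"hand": 255,"slide": [0,0,2],"angular": [0,0,0]},
    {"hand": 255,"slide": [0,0,2.5],"angular": [0,0,0]},
    {"hand": 255,"slide": [0,0,3],"angular": [0,0,0]},
    {"hand": 255,"slide": [0,0,3.5],"angular": [0,0,0]},
    {"hand": 255,"slide": [0,0,4],"angular": [0,0,0]},
    {"hand": 255,"slide": [0,0,4],"angular": [0,0,0]},
    {"hand": 255,"slide": [0,0,4],"angular": [0,0,0]}
  ]
}}

```text
t: 13.8
ee_pos: [0.6514, 0.0324, 0.094]
tool_rot: [-0.0, 1.0, 0.02, 0.0]
contact_force: [1.2, 0.0, -6.0]
opening: 0.139
```

Run:
```python
from h import *
for i in range(3): t=robot.get_image("top"); x=st()[1:5]; print(*x)
```

```text
[0.6514 0.0324 0.094 ] [-1.000e-04  9.998e-01  2.000e-02  5.000e-04] [ 1.5  0.2 -7.1] [ 0.02 -0.27 -0.05]
[0.6515 0.0324 0.094 ] [-1.000e-04  9.998e-01  1.990e-02  5.000e-04] [ 0.3 -0.1 -7.7] [ 0.02 -0.24 -0.05]
[0.6514 0.0324 0.094 ] [-1.000e-04  9.998e-01  1.990e-02  4.000e-04] [ 1.9 -0.4 -6.4] [ 0.03 -0.29 -0.08]
```

One V face pushes lightly towards +x. I'll shift +1 mm and settle.

Request:
{"name": "send_rows", "arguments": {
  "commands": [
    {"hand": 255,"slide": [0.5,0,0],"angular": [0,0,0]},
    {"hand": 255,"slide": [1,0,0],"angular": [0,0,0]},
    {"hand": 255,"slide": [1,0,0.5],"angular": [0,0,0]},
    {"hand": 255,"slide": [1.3,0,1],"angular": [0,0,0]},
    {"hand": 255,"slide": [1.3,0,1.5],"angular": [0,0,0]},
    {"hand": 255,"slide": [1.3,0,2],"angular": [0,0,0]},
    {"hand": 255,"slide": [1.3,0,2],"angular": [0,0,0]},
    {"hand": 255,"slide": [1.3,0,2],"angular": [0,0,0]},
    {"hand": 255,"slide": [1.3,0,2],"angular": [0,0,0]},
    {"hand": 255,"slide": [1.3,0,2],"angular": [0,0,0]}
  ]
}}

```text
t: 14.78
ee_pos: [0.6524, 0.0323, 0.0927]
tool_rot: [0.0, 1.0, 0.02, 0.0]
contact_force: [-3.1, -1.3, 4.8]
opening: 0.144
```

Run:
```python
from h import *
for i in range(3): t=robot.get_image("top"); x=st()[1:5]; print(*x)
```

```text
[0.6525 0.0323 0.0928] [1.000e-04 9.998e-01 1.990e-02 3.000e-04] [-3.4 -0.8  6.1] [-0.16  0.61 -0.19]
[0.6525 0.0323 0.0928] [1.000e-04 9.998e-01 1.990e-02 3.000e-04] [-3.3 -0.9  4.9] [-0.2   0.57 -0.16]
[0.6524 0.0324 0.0927] [1.000e-04 9.998e-01 1.990e-02 3.000e-04] [-3.1 -1.   5.4] [-0.15  0.57 -0.15]
```

Seated, at about 12 N on the Vs. I'll relax slightly and release.

Request:
{"name": "send_rows", "arguments": {
  "commands": [
    {"hand": 255,"slide": [-0.5,0,-0.5],"angular": [0,0,0]},
    {"hand": 255,"slide": [-0.5,0,-0.5],"angular": [0,0,0]},
    {"hand": 200,"slide": [-0.5,0,-0.5],"angular": [0,0,0]},
    {"hand": 170,"slide": [-0.5,0,-0.5],"angular": [0,0,0]},
    {"hand": 140,"slide": [-0.5,0,-0.5],"angular": [0,0,0]},
    {"hand": 100,"slide": [-0.5,0,-0.5],"angular": [0,0,0]},
    {"hand": 60,"slide": [-0.5,0,-0.5],"angular": [0,0,0]},
    {"hand": 0,"slide": [-0.5,0,-0.5],"angular": [0,0,0]},
    {"hand": 0,"slide": [-0.5,0,-0.5],"angular": [0,0,0]},
    {"hand": 0,"slide": [-0.5,0,-0.5],"angular": [0,0,0]}
  ]
}}

```text
t: 15.77
ee_pos: [0.6518, 0.0323, 0.0923]
tool_rot: [-0.0, 1.0, 0.02, 0.0]
contact_force: [0.6, -0.3, -0.4]
opening: 1.003
```

Request:
{"name": "send_rows", "arguments": {
  "commands": [
    {"hand": 0,"slide": [0,0,0],"angular": [0,0,0]},
    {"hand": 0,"slide": [0,0,0],"angular": [0,0,0]},
    {"hand": 0,"slide": [0,0,0],"angular": [0,0,0]},
    {"hand": 0,"slide": [0,0,-10],"angular": [0,0,0]},
    {"hand": 0,"slide": [0,0,-25],"angular": [0,0,0]},
    {"hand": 0,"slide": [0,0,-45],"angular": [0,0,0]},
    {"hand": 0,"slide": [0,0,-70],"angular": [0,0,0]},
    {"hand": 0,"slide": [0,0,-95],"angular": [0,0,0]},
    {"hand": 0,"slide": [0,0,-120],"angular": [0,0,0]},
    {"hand": 0,"slide": [0,0,-140],"angular": [0,0,0]}
  ]
}}

```text
t: 16.6
ee_pos: [0.6523, 0.0326, 0.2353]
tool_rot: [-0.0, 1.0, 0.02, 0.001]
contact_force: [0.4, 0.9, -0.3]
opening: 0.998
```

Run:
```python
from h import *
t=shot("top"); s=shot("side"); print(st()); go([.50,.33,.23],.6)
m=np.zeros((560,800,3),np.uint8)
a=crop(s,235,125,340,265,4); m[:560,:420]=a
b=crop(t,298,160,423,230,3); m[:b.shape[0],422:422+b.shape[1]]=b
d=crop(s,275,315,340,378,5); m[212:212+315,422:422+325]=d
cv2.imwrite("pics/m6.png",np.clip(m*1.6,0,255).astype(np.uint8))
```

```text
(16.7, array([0.6541, 0.0332, 0.2373]), array([-5.000e-04,  9.998e-01,  2.000e-02,  4.000e-03]), array([0.4, 2. , 0.1]), array([ 0.03, -0.06,  0.02]), 1.0, array([ 0.25,  0.69, -0.61,  1.49,  0.43,  1.09, -0.41]))
slide [-142.2 -302.7    6.4] ang [ 0.0014 -0.0081 -0.5601]
```

View pics/m6.png

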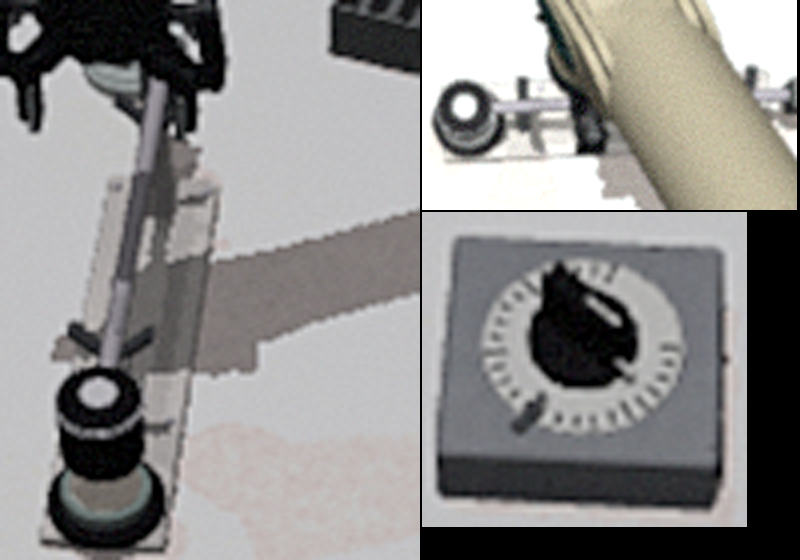

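The arm lies in the Vs with the lamp over the stage. I'll check its position numerically and measure the dial.

Run:
```python
from h import *
print("lamp",ray("top",(312,195),.128),ray("side",(259.5,222),.128),"want",(.6461,.1433))
E=lambda u,v:("side",(275+(u-422)/5,315+(v-212)/5)); D=lambda u,v:("top",(200+(u-450)/6,222+v/6))
print("axis",ray(*E(584,343),.046),ray(*D(596,162),.046))
c=(ray(*E(584,343),.046)+ray(*D(596,162),.046))/2
def ang(n,uv,z):
    p=ray(n,uv,z)-c; return round(np.degrees(np.arctan2(p[1],p[0])),1),round(1000*np.hypot(p[0],p[1]),1)
for k,n in {"mark in S":E(538,400),"mark out S":E(515,427),"mark in T":D(533,132),"mark out T":D(505,115)}.items(): print(k,ang(*n,.05))
for z in(.055,.088):
  for k,n in {"white S":E(625,370),"hl S":E(605,305),"hl S0":E(590,295),"bar tip S":E(557,270),"bar lowR S":E(620,360),"wT0":D(555,185),"wT1":D(575,160),"hlT":D(625,150),"barUR":D(638,133)}.items(): print(z,k,ang(*n,z))
print(c)
# supply orientation
pts=[ray(*D(u,v),.045) for u,v in [(483,42),(703,37),(715,268),(497,288)]]; print(np.round(pts,3))
```

```text
lamp [0.64992037 0.1431465  0.128     ] [0.64746245 0.14016119 0.128     ] want (0.6461, 0.1433)
axis [0.48993567 0.42621471 0.046     ] [0.49225988 0.42555234 0.046     ]
mark in S (np.float64(65.8), np.float64(39.0))
mark out S (np.float64(64.1), np.float64(56.4))
mark in T (np.float64(61.8), np.float64(36.6))
mark out T (np.float64(60.7), np.float64(54.0))
0.055 white S (np.float64(140.9), np.float64(28.5))
0.055 hl S (np.float64(-120.0), np.float64(18.2))
0.055 hl S0 (np.float64(-94.2), np.float64(20.4))
0.055 bar tip S (np.float64(-64.3), np.float64(35.8))
0.055 bar lowR S (np.float64(146.1), np.float64(23.2))
0.055 wT0 (np.float64(119.7), np.float64(22.2))
0.055 wT1 (np.float64(77.0), np.float64(9.0))
0.055 hlT (np.float64(-68.2), np.float64(18.9))
0.055 barUR (np.float64(-56.9), np.float64(29.2))
0.088 white S (np.float64(121.8), np.float64(44.9))
0.088 hl S (np.float64(154.2), np.float64(12.2))
0.088 hl S0 (np.float64(167.0), np.float64(3.7))
0.088 bar tip S (np.float64(-39.6), np.float64(16.8))
0.088 bar lowR S (np.float64(122.2), np.float64(39.3))
0.088 wT0 (np.float64(135.5), np.float64(16.6))
0.088 wT1 (np.float64(55.8), np.float64(1.6))
0.088 hlT (np.float64(-76.6), np.float64(25.1))
0.088 barUR (np.float64(-65.0), np.float64(34.3))
[0.49109777 0.42588352 0.046     ]
[[0.557 0.486 0.045]
 [0.558 0.369 0.045]
 [0.436 0.363 0.045]
 [0.426 0.478 0.045]]
```

Lamp is within about 4 mm of its place. Dial: axis (0.491, 0.426), pointer at about 140°, marker at about 63° world, so about 77° clockwise. I'll go above the dial.

Run:
```python
from h import *
print(st()[1]);go([.491,.426,.237],.873)
```

```text
[0.6541 0.0332 0.2373]
slide [-147.3 -399.    -0.5] ang [ 0.0026 -0.008  -0.8331]
```

Request:
{"name": "send_rows", "arguments": {
  "commands": [
    {"hand": 0,"slide": [-7,-20,0],"angular": [0,0,-0.04]},
    {"hand": 0,"slide": [-14,-40,0],"angular": [0,0,-0.08]},
    {"hand": 0,"slide": [-22,-60,0],"angular": [0,0,-0.12]},
    {"hand": 0,"slide": [-29,-80,0],"angular": [0,0,-0.16]},
    {"hand": 0,"slide": [-37,-100,0],"angular": [0,0,-0.2]},
    {"hand": 0,"slide": [-44,-120,0],"angular": [0,0,-0.25]},
    {"hand": 0,"slide": [-51,-140,0],"angular": [0,0,-0.29]},
    {"hand": 0,"slide": [-59,-160,0],"angular": [0,0,-0.33]},
    {"hand": 0,"slide": [-66,-180,0],"angular": [0,0,-0.37]},
    {"hand": 0,"slide": [-74,-200,0],"angular": [0,0,-0.42]}
  ]
}}

```text
t: 17.53
ee_pos: [0.5686, 0.2316, 0.2322]
tool_rot: [-0.0, 0.973, 0.231, -0.0]
contact_force: [0.9, 0.7, -0.4]
opening: 0.997
```

Run:
```python
from h import *
print(st());go([.491,.426,.16],.873)
```

```text
(17.5333, array([0.5686, 0.2316, 0.2322]), array([-0.000e+00,  9.730e-01,  2.307e-01, -1.000e-04]), array([ 0.9,  0.7, -0.4]), array([ 0.  ,  0.03, -0.  ]), 0.997, array([-0.  ,  0.66, -0.72,  1.61,  0.49,  1.06, -0.4 ]))
slide [  18.  -208.5   72.2] ang [-1.000e-04  1.000e-04 -4.074e-01]
```

Request:
{"name": "send_rows", "arguments": {
  "commands": [
    {"hand": 0,"slide": [2,-22,3],"angular": [0,0,-0.05]},
    {"hand": 0,"slide": [4,-46,8],"angular": [0,0,-0.1]},
    {"hand": 0,"slide": [6,-72,16],"angular": [0,0,-0.15]},
    {"hand": 0,"slide": [8,-98,26],"angular": [0,0,-0.2]},
    {"hand": 0,"slide": [11,-124,36],"angular": [0,0,-0.25]},
    {"hand": 0,"slide": [13,-150,46],"angular": [0,0,-0.3]},
    {"hand": 0,"slide": [15,-176,58],"angular": [0,0,-0.35]},
    {"hand": 0,"slide": [17,-198,66],"angular": [0,0,-0.4]},
    {"hand": 0,"slide": [18,-208,72],"angular": [0,0,-0.407]},
    {"hand": 0,"slide": [18,-208,72],"angular": [0,0,-0.407]}
  ]
}}

```text
t: 18.37
ee_pos: [0.4901, 0.4267, 0.1591]
tool_rot: [-0.001, 0.906, 0.423, -0.001]
contact_force: [-0.6, 0.1, -0.9]
opening: 1.002
```

Run:
```python
from h import *
t=shot("top"); s=shot("side"); print(st());go([.491,.426,.06],.873)
m=np.zeros((560,800,3),np.uint8)
a=crop(s,265,270,360,380,5); m[:550,:475]=a
b=crop(t,195,220,255,285,5); m[:b.shape[0],480:480+b.shape[1]]=b
cv2.imwrite("pics/m7.png",np.clip(m*1.6,0,255).astype(np.uint8))
```

```text
(18.4667, array([0.4937, 0.4231, 0.1601]), array([ 7.000e-04,  9.075e-01,  4.201e-01, -2.000e-04]), array([0.4, 0.3, 0.5]), array([ 0.05, -0.05, -0.07]), 0.998, array([-0.33,  0.81, -0.75,  1.57,  0.63,  1.01, -0.41]))
slide [  0.6  -4.1 100.1] ang [ 0.0011  0.001  -0.006 ]
```

View pics/m7.png

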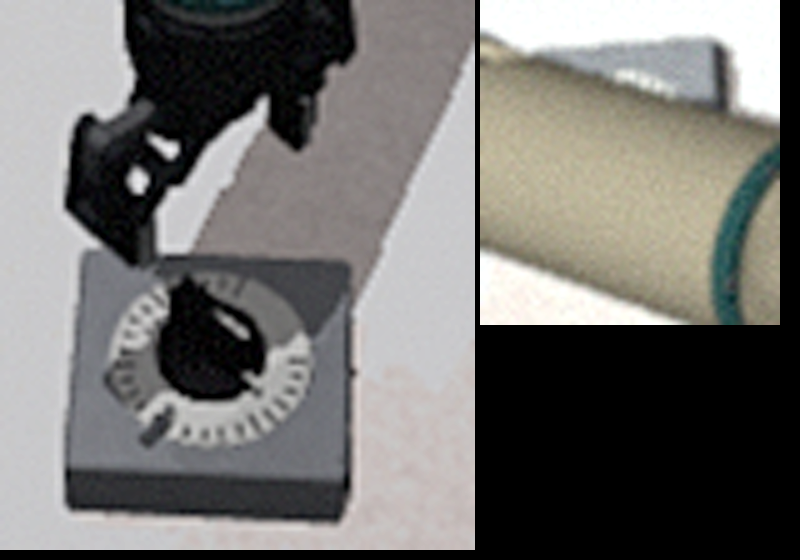

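The jaws straddle the bar, whose pointer end is at (250,385) in the crop, with the marker at (155,430). I'll descend and close lightly.

Request:
{"name": "send_rows", "arguments": {
  "commands": [
    {"hand": 0,"slide": [0,0,10],"angular": [0,0,0]},
    {"hand": 0,"slide": [0,0,30],"angular": [0,0,0]},
    {"hand": 0,"slide": [0,0,50],"angular": [0,0,0]},
    {"hand": 0,"slide": [0,0,70],"angular": [0,0,0]},
    {"hand": 0,"slide": [0,0,85],"angular": [0,0,0]},
    {"hand": 0,"slide": [0,0,94],"angular": [0,0,0]},
    {"hand": 0,"slide": [0,0,99],"angular": [0,0,0]},
    {"hand": 0,"slide": [0,0,99],"angular": [0,0,0]},
    {"hand": 80,"slide": [0,0,99],"angular": [0,0,0]},
    {"hand": 130,"slide": [0,0,99],"angular": [0,0,0]}
  ],
  "grip_force": 30
}}

```text
t: 19.3
ee_pos: [0.4942, 0.4242, 0.0624]
tool_rot: [-0.0, 0.908, 0.42, 0.001]
contact_force: [0.6, -0.2, 0.6]
opening: 0.747
```

Request:
{"name": "send_rows", "arguments": {
  "commands": [
    {"hand": 150,"slide": [0,0,0],"angular": [0,0,0]},
    {"hand": 170,"slide": [0,0,0],"angular": [0,0,0]},
    {"hand": 190,"slide": [0,0,0],"angular": [0,0,0]},
    {"hand": 210,"slide": [0,0,0],"angular": [0,0,0]},
    {"hand": 230,"slide": [0,0,0],"angular": [0,0,0]},
    {"hand": 255,"slide": [0,0,0],"angular": [0,0,0]},
    {"hand": 255,"slide": [0,0,0],"angular": [0,0,0]},
    {"hand": 255,"slide": [0,0,0],"angular": [0,0,0]},
    {"hand": 255,"slide": [0,0,0],"angular": [0,0,0]},
    {"hand": 255,"slide": [0,0,0],"angular": [0,0,0]}
  ]
}}

```text
t: 20.13
ee_pos: [0.4948, 0.4246, 0.0621]
tool_rot: [-0.001, 0.908, 0.42, 0.001]
contact_force: [4.7, 3.3, 3.2]
opening: 0.158
```

Run:
```python
from h import *
print(st());go([.491,.426,.06],np.radians(-27))
```

```text
(20.1333, array([0.4948, 0.4246, 0.0621]), array([-6.000e-04,  9.076e-01,  4.199e-01,  1.500e-03]), array([4.7, 3.3, 3.2]), array([ 0.57, -0.87, -0.01]), 0.158, array([-0.37,  0.93, -0.68,  1.63,  0.73,  0.85, -0.49]))
slide [-1.4 -3.8  2.1] ang [-0.0019 -0.0028  1.338 ]
```

Request:
{"name": "send_rows", "arguments": {
  "commands": [
    {"hand": 255,"slide": [0.5,-1,0],"angular": [0,0,0.05]},
    {"hand": 255,"slide": [1,-2,0],"angular": [0,0,0.12]},
    {"hand": 255,"slide": [1,-3,0],"angular": [0,0,0.2]},
    {"hand": 255,"slide": [1,-3,0],"angular": [0,0,0.28]},
    {"hand": 255,"slide": [1,-3,0],"angular": [0,0,0.36]},
    {"hand": 255,"slide": [1,-3,0],"angular": [0,0,0.44]},
    {"hand": 255,"slide": [1,-3,0],"angular": [0,0,0.52]},
    {"hand": 255,"slide": [1,-3,0],"angular": [0,0,0.6]},
    {"hand": 255,"slide": [1,-3,0],"angular": [0,0,0.66]},
    {"hand": 255,"slide": [1,-3,0],"angular": [0,0,0.66]}
  ]
}}

```text
t: 20.97
ee_pos: [0.4924, 0.4233, 0.062]
tool_rot: [0.003, 0.995, 0.101, -0.0]
contact_force: [2.2, -5.2, 11.3]
opening: 0.154
```

Run:
```python
from h import *
print(st());go([.491,.426,.06],np.radians(-27))
```

```text
(20.9667, array([0.4924, 0.4233, 0.062 ]), array([ 2.800e-03,  9.948e-01,  1.014e-01, -1.000e-04]), array([ 2.2, -5.2, 11.3]), array([-0.91, -0.21,  0.01]), 0.154, array([-0.46,  0.88, -0.51,  1.63,  0.57,  0.78, -1.03]))
slide [-0.9 -2.9  2. ] ang [ 0.0055 -0.0011  0.6743]
```

Forces are small, so I'll continue the turn.

Request:
{"name": "send_rows", "arguments": {
  "commands": [
    {"hand": 255,"slide": [0,0,0],"angular": [0,0,0.06]},
    {"hand": 255,"slide": [0,0,0],"angular": [0,0,0.14]},
    {"hand": 255,"slide": [0,0,0],"angular": [0,0,0.22]},
    {"hand": 255,"slide": [0,0,0],"angular": [0,0,0.3]},
    {"hand": 255,"slide": [0,0,0],"angular": [0,0,0.38]},
    {"hand": 255,"slide": [0,0,0],"angular": [0,0,0.46]},
    {"hand": 255,"slide": [0,0,0],"angular": [0,0,0.54]},
    {"hand": 255,"slide": [0,0,0],"angular": [0,0,0.61]},
    {"hand": 255,"slide": [0,0,0],"angular": [0,0,0.67]},
    {"hand": 255,"slide": [0,0,0],"angular": [0,0,0.67]}
  ]
}}

```text
t: 21.8
ee_pos: [0.4898, 0.4237, 0.062]
tool_rot: [0.003, 0.973, -0.231, -0.001]
contact_force: [-3.5, -5.1, 13.5]
opening: 0.152
```

Request:
{"name": "send_rows", "arguments": {
  "commands": [
    {"hand": 255,"slide": [0,0,0],"angular": [0,0,0]},
    {"hand": 255,"slide": [0,0,0],"angular": [0,0,0]},
    {"hand": 200,"slide": [0,0,0],"angular": [0,0,0]},
    {"hand": 150,"slide": [0,0,0],"angular": [0,0,0]},
    {"hand": 80,"slide": [0,0,0],"angular": [0,0,0]},
    {"hand": 0,"slide": [0,0,0],"angular": [0,0,0]},
    {"hand": 0,"slide": [0,0,0],"angular": [0,0,0]},
    {"hand": 0,"slide": [0,0,0],"angular": [0,0,0]},
    {"hand": 0,"slide": [0,0,-5],"angular": [0,0,0]},
    {"hand": 0,"slide": [0,0,-15],"angular": [0,0,0]}
  ]
}}

```text
t: 22.63
ee_pos: [0.4913, 0.4255, 0.0756]
tool_rot: [0.001, 0.973, -0.229, -0.001]
contact_force: [0.2, 0.0, 0.0]
opening: 0.996
```

Request:
{"name": "send_rows", "arguments": {
  "commands": [
    {"hand": 0,"slide": [0,0,-20],"angular": [0,0,0]},
    {"hand": 0,"slide": [0,0,-40],"angular": [0,0,0]},
    {"hand": 0,"slide": [0,0,-60],"angular": [0,0,0]},
    {"hand": 0,"slide": [0,0,-80],"angular": [0,0,0]},
    {"hand": 0,"slide": [0,0,-100],"angular": [0,0,0]},
    {"hand": 0,"slide": [0,0,-115],"angular": [0,0,0]},
    {"hand": 0,"slide": [0,0,-125],"angular": [0,0,0]},
    {"hand": 0,"slide": [0,0,-130],"angular": [0,0,0]},
    {"hand": 0,"slide": [0,0,-130],"angular": [0,0,0]},
    {"hand": 0,"slide": [0,0,-130],"angular": [0,0,0]}
  ]
}}

```text
t: 23.47
ee_pos: [0.4918, 0.426, 0.206]
tool_rot: [0.0, 0.973, -0.229, -0.0]
contact_force: [-0.0, -0.7, -0.3]
opening: 0.997
```

Run:
```python
from h import *
t=shot("top"); s=shot("side"); print(st())
m=np.zeros((540,800,3),np.uint8)
a=crop(s,275,315,340,378,7.5); m[:a.shape[0],:a.shape[1]]=a
b=crop(s,235,180,300,265,4.5); m[:b.shape[0],490:490+b.shape[1]]=b
cv2.imwrite("pics/m8.png",np.clip(m*1.6,0,255).astype(np.uint8))
```

```text
(23.5667, array([0.4916, 0.4257, 0.2052]), array([ 9.000e-04,  9.733e-01, -2.294e-01, -5.000e-04]), array([-0.6,  0.1, -0.6]), array([ 0.11, -0.01,  0.04]), 1.002, array([-0.52,  0.68, -0.41,  1.53,  0.31,  0.99, -1.48]))
```

View pics/m8.png

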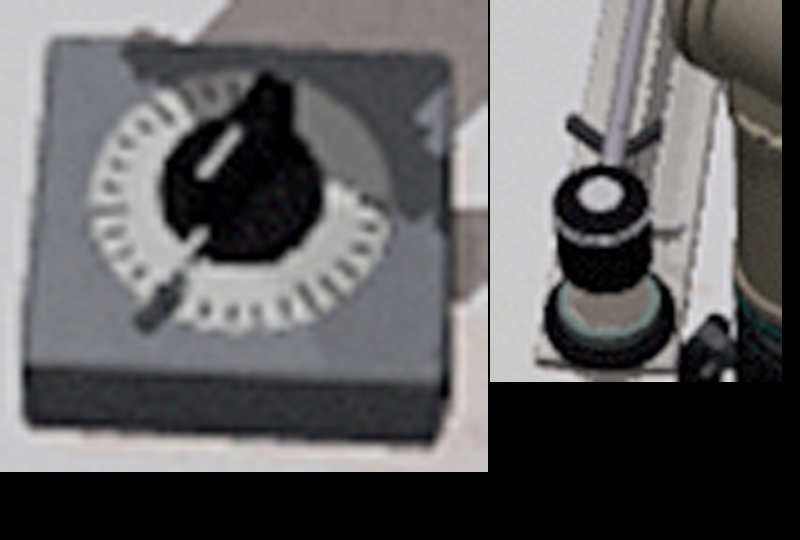

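The pointer line at (190–207, 235–262) points at the marker (178,278)–(145,322). The arm still rests in the V. I'll check the angle numerically and take a top view.

Run:
```python
from h import *
E=lambda u,v:("side",(275+u/7.5,315+v/7.5)); 
for c in [(.491,.4257),(.4899,.4262)]:
  for k,uv,z in [("mark in",(178,278),.049),("mark out",(143,325),.049),("ptr a",(207,235),.054),("ptr b",(186,262),.054),("top a",(238,128),.088),("top b",(203,175),.088)]:
    p=ray(*E(*uv),z)[:2]-c; print(k,np.degrees(np.arctan2(p[1],p[0])).round(1),(1000*np.hypot(*p)).round(1))
  f=lambda a,b,z:np.degrees(np.arctan2(*(ray(*E(*b),z)-ray(*E(*a),z))[[1,0]])).round(1)
print("dirs mark",f((178,278),(143,325),.049),"skirt",f((207,235),(186,262),.054),"top line",f((238,128),(203,175),.088), "tool+90",np.degrees(2*np.arctan2(-.2294,.9733))+90)
```

```text
mark in 65.7 36.8
mark out 65.2 56.3
ptr a 69.1 21.9
ptr b 67.0 33.4
top a 78.5 2.8
top b 66.2 22.5
mark in 63.9 36.9
mark out 63.9 56.3
ptr a 66.0 21.9
ptr b 64.9 33.3
top a 53.8 2.8
top b 63.1 22.5
dirs mark 64.1 skirt 63.0 top line 64.4 tool+90 63.47565295216506
```

The pointer and marker agree within about 2° (the limit is 7°), the arm is seated, and the gripper is clear. I'll hand in.

```bash
python3 -c "
from plant import robot
print(robot.sign_off(), robot.observe()['t'])"
```

```text
the job is handed in; nothing more can be done
the job is handed in; nothing more can be done
```

The job is done and handed in at about 23.6 s of the 72 s; no verdict is reported.

- **Light arm:** The first grip, 33 mm from the rod's middle, drooped towards the lamp. I set the arm down, shifted the grip to about 61 mm and it balanced. I then carried it level and released it in both V rests. In the images the lamp is about 2–4 mm from its place, against a limit of 15 mm.
- **Dial:** I turned it about 77° clockwise. In the side camera the pointer and marker agree within about 2° by pointing direction, against a limit of 7°. Angles measured from the dial's axis differed by up to about 3°, depending on where I put that axis.
- **Disagreements between measurements:** The two cameras put the lamp 2–3 mm apart, and the marker angle 3–4° apart (about 65° against 61°). The hand hid the dial from the top camera, so the final dial check used the side camera only.
- **End state:** The gripper is about 0.2 m above the bench over the dial, touching nothing. I kept clear of the jar, dishes and slide box, but did not re-measure their positions at the end.

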